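Clip a sample plate down for one shot, then free it

ROBOT

A 6-joint arm with a two-finger parallel gripper is mounted at the origin on the work surface. World frame = base frame: x ahead of the robot, y to its left, z up, the work surface at z = 0. Lengths are in mm, angles in rad, forces in N, time in s.
With the tool pointing down it reaches from about 250 to 725 mm from the base axis. Payload 9.7 kg.
Tool frame: the origin (TCP) lies between the finger pads; the fingertips stand env.nose_length ahead of it and the grasp point (between the pads) lies 3 mm ahead of it (env.nose_length is the distance from the TCP to the fingertips, in mm); z points along the fingers, y is the line along which they close (so a half turn about z gives the same grasp; the last joint's range is limited). The gripper opens to 85 mm and grips with 20 to 120 N. Pads are 22 mm wide; open, the fingers measure 114 mm over their backs; the gripper's body (76 mm by 85 mm) begins 54 mm behind the grasp point. The pads swing forward as they close: fully open they stand 13 mm farther back than shut.
Start: joints at [0, 0.087, 0.176, 1.66, 0, 1.571], TCP at [549.997, -0, 253.284] pointing down, gripper open.
Joint ranges: [-3.13, 3.13], [-0.85, 1.81], [-1.15, 1.24], [-2.2, 2.28], [-1.44, 1.52], [-3.14, 3.14]. Speed limits (rad/s): [2.22, 2.22, 2.57, 3.14, 3.14, 3.14].

INTERFACE

Orientations are given as a unit quaternion [w, x, y, z].
In Python, from rig import env gives the robot as it stands. The module is installed in compiled form; this text tells all that it offers.
- The arm moves only by the tool arm_command, never from a script. Its argument "targets" is one flat list of numbers, 7 for each row, row after row: the turn, a rotation vector about the tool's x, y, z in rad, then the shift along the tool's x, y, z in cm, then the gripper's target within -1 to 1 (shut at 1, half-way at 0, fully open at -1). A call has 1 to 8 rows; each row shifts and turns the commanded pose from where the row before left it, along the tool's axes as they then stand; what a row does not reach is not made up. A row lasts 1/12 s, in which the tool goes at most 41.7 mm and 7.16 degrees, less where a joint would pass 70% of its speed; a pose out of reach is approached as far as the arm can. A call is refused whole if a number of a shift passes 4.17 or a number of a turn 0.125, either way. A call with a gripper value outside its range is refused whole. The fingers move at their own pace and stop on an object; "squeeze" is the grip in N (left out, the last holds). Time passes only in rows, so rows that do not move let the fingers close. It gives the time, the measured TCP pose, the force, the opening and the grip force at its end, in the units of the state.
- env.get_state(): the state, without advancing time (a new reading comes with each control period).
- env.camera(name): name is "scene" or "side" or "wrist"; returns a dict with "pixels" (384x512x3 uint8, red, green, blue), "depth" (384x512 float32, mm along the optical axis (not along the pixel's ray), 0 where there is no reading), "vertical_fov" (degrees; the focal length in pixels is half the picture's height over the tangent of half this angle, whatever the lens; pixels are square), "cx", "cy" (the principal point, pixels), "origin" and "orientation" of the camera in the world. Camera axes: x right, y up, looking along -z (the intrinsics and any distortion apply to the point x, -y, -z); pixel columns grow to the right and rows downward; lengths in mm; the calibration is good to about 2 mm. A picture is of the moment at which its call begins.
- env.hand_in(): hands the job in; it is judged then, once.
The state is a dict: "clock": time; "joint_positions": joint angles; "dq": joint speeds; "tau": joint torques, N m; "tcp_pos": TCP position; "eef_rot": TCP orientation; "wrist_force": force on the tool from outside, world axes, zero at the start; "ft_torque": the same for the moment, N m; "width": finger opening in mm; "finger_force": force on a finger pad.
Only numpy, scipy, OpenCV 4.12 (cv2) and the standard library are available. Lean on these libraries where they do the work, as an engineer would, in place of code of your own. Each camera call takes 0.05 s, during which the arm holds its last target. There are 200 camera calls.

TASK

Press the thumb pad of the spring clip to lift its tip, swing it round its screw and let it down gently on the sample plate, about a centimetre in from the long edge nearest the clip's parking side; let go and leave it clamped for at least two seconds while the camera in the box takes its shot. Then lift the tip again, swing the clip back well clear of the plate, about to where it was parked, and let go. Press no harder than lifting the tip needs, never bump, scrape, shift or touch the plate, and leave the jars and the carton alone.

Things in the scene. Friction and masses are not known exactly. Their poses are not given: they have to be found in the camera images.
- stage: Grey viewing box, fixed, 230 (x) by 250 (y) by 45 mm high, with a window flush in its flat top, on levelling feet that raise it 0 to 15 mm off the bench. Origin: centre of the box's underside; z up; its top is 45 mm above the origin.
- pivot (a point): The clip's pivot screw axis where it meets the box's top, at x -20, y +45 mm from the stage's origin, in the stage's axes. The screw is stiff: about 0.1 N m of friction, so the clip stays at the angle where it is left.
- swing (a joint): Swing of the clip about the upright screw, rad, -0.4 to 1.45. At 0 the tip points from the screw along the stage's -y, the thumb pad along its +y. Growing values turn it clockwise seen from above: tip towards the stage's -x (off the plate), pad towards +x. Starts parked at 0.9 to 1.25; over 0.75 is well clear.
- clip: Steel spring clip: a 14 mm wide strip that rocks on the screw like a see-saw, thumb pad at one end, tip at the other, sprung tip down. Origin: on the screw axis at the rocking hinge, 20 mm above the box's top; x along the strip to the tip, z up. Pad down 1 mm lifts the tip 1.36 mm. More than 18 N from the fingers bends it; let up, it clamps the plate with about 9 N.
- pad (a point): Centre of the thumb pad's top face, 55 mm from the screw axis, 25 mm above the box's top when up. Pad: 30 mm along the clip's x, 60 along its y, 4 thick. A black fin stands 18 mm up in its middle, 26 mm along x, 10 mm thick, to push or straddle. Pad yields at 4 N, then 2.5 N per mm: at 12 N (3.3 mm down) the tip just clears the plate, at 14 N (4.1 mm) it meets a hard stop.
- tip (a point): Lowest point of the clip's rounded steel foot (18 mm wide across the strip, 8 mm along it), 75 mm from the screw axis. Parked and unpressed it hangs 1.5 mm above the box's top, 4.5 mm below the plate's top: swung in unpressed it butts against the plate's side.
- plate: Loose brass sample plate, 50 (x) by 76 (y) by 6 mm, about 0.18 kg, flat on the box's window. Origin: centre of its underside. Its -x long edge (25 mm from the origin) faces the parked tip. Not to be touched by the robot. Clamped: the tip's lowest point presses on its top 3 to 21 mm in from that edge.
- jar_a: Bystander: jar with a gold lid, 60 mm across, 42 mm high, loose, standing on a far corner of the box. Origin: centre of its underside.
- jar_b: Bystander: a second such jar, on the bench.
- carton: Bystander: small cardboard carton 90 x 60 x 50 mm, loose, on the bench. Origin: centre of its underside.

How it is judged (in metres and radians):
On the way:
1. the clip's tip presses on the plate's top, 3 to 21 mm in from its near long edge, and the robot has let go, for 1.5 s (x of tip in the frame of plate between -0.022 and -0.004 m and y of tip in the frame of plate between -0.034 and 0.034 m and contact force between clip and plate above 3 N and contact force between each of the fingers, the arm and clip below 0.1 N), for 1.5 s.
At the end, for the whole second after the job is handed in: The clip is swung clear of the plate (swing angle over 0.75 rad), at rest, let down (tip under 4 mm above the box's top) and released; the plate lies within 3 mm of where it began (value of joint swing above 0.75 rad and z of tip in the frame of stage below 0.049 m and contact force between clip and plate below 0.1 N and velocity of joint swing between -0.05 and 0.05 rad/s and distance of plate from where it was at the start of the episode below 0.003 m and contact force between each of the fingers, the arm and clip below 0.1 N); the robot touches nothing.
It fails at once if the fingers or arm push the clip with more than 18 N (contact force between any of the fingers, the arm and clip above 18 N).
It fails at once if the clip bumps or snaps onto the plate with more than 20 N (contact force between clip and plate above 20 N).
It fails at once if the clip scrapes over the plate (swings faster than 0.12 rad/s while pressing it with over 1.5 N) (contact force between clip and plate above 1.5 N and (velocity of joint swing above 0.12 rad/s or velocity of joint swing below -0.12 rad/s)).
It fails at once if the plate is shifted by over 3 mm or touched by the robot (distance of plate from where it was at the start of the episode above 0.003 m or contact force between any of the fingers, the arm and plate above 0.5 N).
It fails at once if a jar or the carton is moved by over 10 mm (distance of any of jar_a, jar_b, carton from where it was at the start of the episode above 0.01 m).
It also fails if it takes over 72 s, if anything falls off the work surface, if the arm or the gripper's body presses on something with over 40 N, if the wrist force passes 120 N, or if a joint passes its speed limit or range.

## Working session

There is one attempt and no reset: what is moved stays moved. The work goes in short steps, Python scripts to look and compute and a tool call to move; the robot and the scene stay as the last step left them, time stands still between calls to the robot, and variables do not carry over. Pictures are saved under pics/ and viewed, at most 10 in all, crops included, and the job is handed in when it is done.

Besides the shell and the picture viewer there is one more tool, called after "Emit:" by a JSON object that holds its "fn" and its "kwargs". arm_command: Moves the arm, as the interface text tells. Its arguments: {"type":"object","properties":{"targets":{"type":"array","items":{"type":"number"}},"squeeze":{"type":"number"}},"required":["targets"]}

```bash
ls; mkdir -p pics
cat > h.py <<'E'
import numpy as np, cv2
from scipy.spatial.transform import Rotation as R
from rig import env
def rot(q): return R.from_quat([q[1],q[2],q[3],q[0]]).as_matrix()
def snap(n,f):
    c=env.camera(n); cv2.imwrite(f'pics/{f}.png',c['pixels'][:,:,::-1]); np.save(f'pics/{f}.npy',c,allow_pickle=True); return c
def load(f): return np.load(f'pics/{f}.npy',allow_pickle=True).item()
def world(c,u,v,z=None,d=None):
    f=192/np.tan(np.radians(c['vertical_fov'])/2)
    ray=rot(c['orientation'])@np.array([(u-c['cx'])/f,-(v-c['cy'])/f,-1.]); o=np.array(c['origin'])
    if z is not None: return o+ray*(z-o[2])/ray[2]
    if d is None: d=c['depth'][int(round(v)),int(round(u))]
    return o+ray*d
def cloud(c):
    f=192/np.tan(np.radians(c['vertical_fov'])/2)
    v,u=np.mgrid[:384,:512]; d=c['depth']
    p=np.stack([(u-c['cx'])/f*d,-(v-c['cy'])/f*d,-d],-1)
    return p@rot(c['orientation']).T+np.array(c['origin'])
E
python3 - <<'E'
from h import *
a=[snap(n,n+'0') for n in('scene','side','wrist')]
for c in a: print({k:v for k,v in c.items() if k not in('pixels','depth')})
im=np.vstack([np.hstack([x['pixels'] for x in a[:2]]),np.hstack([a[2]['pixels'],a[2]['pixels']*0])])
cv2.imwrite('pics/all0.png',cv2.resize(im,(800,600))[:,:,::-1])
print(env.nose_length,env.get_state())
E
```

```text
pics
{'vertical_fov': 42.35325597592285, 'cx': 256.5463157878972, 'cy': 193.75168980308422, 'origin': array([1503.24005947, -417.37812874,  848.58894573]), 'orientation': array([0.74584012, 0.38119063, 0.24143759, 0.4900246 ])}
{'vertical_fov': 51.678632621245214, 'cx': 251.50966601786038, 'cy': 196.32974911773064, 'origin': array([ 382.01190026, -742.36368045,  688.27624027]), 'orientation': array([ 0.89251967,  0.43442981, -0.05470367, -0.10810593])}
{'vertical_fov': 59.771929159657574, 'cx': 260.0175014169553, 'cy': 185.6346893369749, 'origin': array([550.07790282,  74.6291007 , 372.91420958]), 'orientation': array([ 9.89088077e-01, -1.47323690e-01,  6.14890331e-04, -3.57616434e-04])}
22.0 {'clock': 0.15, 'joint_positions': array([-1.57844089e-05,  8.73284592e-02,  1.75354852e-01,  1.65982041e+00,
       -2.69251386e-05,  1.57078926e+00]), 'dq': array([-9.69338527e-04, -3.55478158e-03,  3.00163039e-03,  3.37249766e-05,
        1.55068494e-04,  1.07574963e-03]), 'tau': array([-3.04631758e-03, -5.20762289e+01,  4.65044117e+01,  1.38444663e-02,
       -2.16874664e-04, -1.82086734e-05]), 'tcp_pos': array([ 5.49851361e+02, -1.57603902e-02,  2.52768690e+02]), 'eef_rot': array([-3.43222086e-04,  7.07109769e-01,  7.07103617e-01, -3.62252970e-04]), 'wrist_force': array([ 0.4454525 , -0.76634068,  0.68685247]), 'ft_torque': array([0.01167237, 0.01351303, 0.02408693]), 'finger_force': 0.0, 'width': 85.08899319793098}
```

View pics/all0.png

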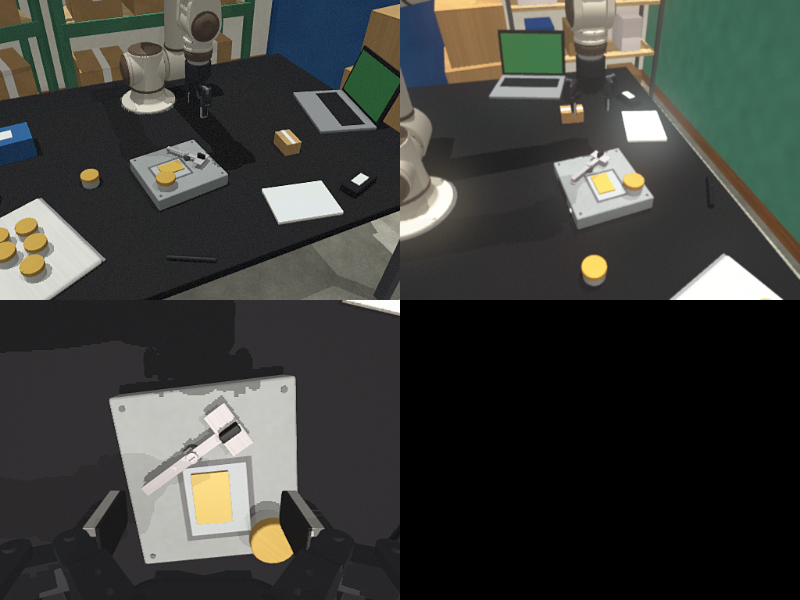

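Run:
```python
from h import *
c=load('wrist0'); cr=c['pixels'][80:355,110:410]
cv2.imwrite('pics/w0c.png',cv2.resize(cr,None,fx=2.6,fy=2.18*1.0,interpolation=cv2.INTER_CUBIC)[:600,:,::-1])
P=cloud(c)
for n,(u,v) in dict(top=(165,150),top2=(340,120),top3=(200,310),plate=(270,255),bench=(60,200),pad=(280,145),padr=(312,177),jar=(345,312)).items(): print(n,P[v,u].round(1))
```

```text
top [456.6  12.7  49.8]
top2 [625.7  41.7  50.8]
top3 [ 481.3 -171.1   51. ]
plate [560.1 -97.6  57.9]
bench [313.4 -56.3   0.9]
pad [567.6  22.3  76.5]
padr [597.6  -7.6  75.9]
jar [ 633.4 -140.8   93.8]
```

View pics/w0c.png

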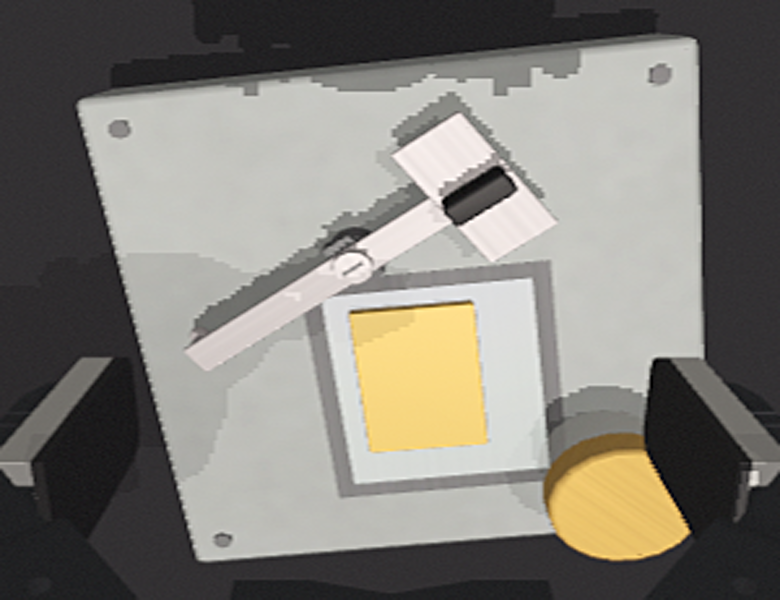

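Run:
```python
from h import *
c=load('wrist0'); P=cloud(c)
m=(P[...,2]>48)&(P[...,2]<53.5)&(c['depth']>0); m[:,:175]&=True
zt=np.median(P[m][:,2]); 
A=np.c_[P[m][:,:2],np.ones(m.sum())]; print('plane',np.linalg.lstsq(A,P[m][:,2],rcond=None)[0],zt)
g=lambda x,y,z: world(c,110+x/2.6,80+y/2.18,z)[:2]
TL,TR,BL=[g(*p,zt) for p in((80,102),(697,38),(200,562))]
print('corners',TL,TR,BL,np.linalg.norm(TR-TL),np.linalg.norm(TL-BL))
yaw1=np.arctan2(*(TR-TL)[::-1]); yaw2=np.arctan2(*(TL-BL)[::-1])-np.pi/2; print(yaw1,yaw2)
yaw=(yaw1+yaw2)/2; Rm=np.array([[np.cos(yaw),-np.sin(yaw)],[np.sin(yaw),np.cos(yaw)]])
S=(TR+BL)/2; print('stage',S,'pivot',S+Rm@[-20,45])
pv=g(352,263,zt+22); print('screw seen',pv)
pl=[g(*p,zt+6) for p in((349,312),(474,302),(488,443),(370,453))]
print('plate',np.mean(pl,0),pl,[np.linalg.norm(pl[i]-pl[i-1]) for i in range(4)])
print('plate in stage',[(Rm.T@(p-S)).round(1) for p in pl])
pad=[g(*p,zt+25) for p in((458,112),(557,222),(492,262),(392,155))]
print('pad',np.mean(pad,0),[np.linalg.norm(pad[i]-pad[i-1]) for i in range(4)])
tip=g(197,358,zt+18);print('tip',tip)
d=np.mean(pad,0)-pv; print(np.linalg.norm(d),np.linalg.norm(tip-pv)); 
for n,d in(('pad',d),('tip',pv-tip)):
  l=Rm.T@d; print(n,'swing',np.arctan2(l[0],l[1]),'worldang',np.arctan2(d[1],d[0]))
```

```text
plane [ 5.94054745e-04 -1.41270355e-03  5.06673494e+01] 51.080774187678344
corners [435.66928167  35.46004701] [659.70698606  62.42930569] [ 463.97446405 -209.42361775] 225.65512159851824 246.51408198025027
0.1198017541542023 0.11507557771370625
stage [561.84072505 -73.49715603] pivot [536.70588439 -31.150494  ]
screw seen [535.73062991 -31.63341852]
plate [561.87455765 -97.1387352 ] [array([533.45137395, -61.68120368]), array([582.50464839, -56.6433574 ]), array([ 590.40644766, -132.25091656]), array([ 541.13576061, -137.97946316])] [np.float64(76.68425000771265), np.float64(49.311293106843756), np.float64(76.01934906646969), np.float64(49.60258913287999)]
plate in stage [array([-26.8,  15.1]), array([22.5, 14.3]), array([ 21.5, -61.7]), array([-28.1, -61.6])]
pad [579.71753221   2.19609566] [np.float64(28.587117700767198), np.float64(58.99206553951512), np.float64(28.82549820764871), np.float64(59.191604006997366)]
tip [475.0102782  -79.42318393]
55.49129303883792 77.27109932205212
pad swing 1.032633132365379 worldang 0.6556018603634719
tip swing 1.0214423294591368 worldang 0.666792663269714
```

Emit:
{"fn": "arm_command", "kwargs": {"targets": [0,0,0,0.24,1.2,2.0,0.65,0,0,0,0.24,1.2,2.0,0.65,0,0,0,0.24,1.2,2.0,0.65,0,0,0,0,0,2.0,0.65,0,0,0,0,0,2.0,0.65,0,0,0,0,0,1.0,0.65,0,0,0,0,0,0,0.65]}}

```text
clock: 0.73
tcp_pos: [584.8, 7.2, 140.5]
eef_rot: [-0.002, 0.707, 0.707, -0.002]
wrist_force: [-0.5, 0.5, -0.1]
width: 15.0
finger_force: 0.0
```

Emit:
{"fn": "arm_command", "kwargs": {"targets": [0,0,0.114,0,0,0,0.65,0,0,0.114,0,0,0,0.65,0,0,0.114,0,0,0,0.65,0,0,0.114,0,0,0,0.65,0,0,0.114,0,0,0,0.65,0,0,0.114,0,0,0,0.65,0,0,0.114,0,0,0,0.65,0,0,0.114,0,0,0,0.65]}}

```text
clock: 1.4
tcp_pos: [586.4, 7.2, 145.0]
eef_rot: [0.0, 0.947, 0.321, 0.001]
wrist_force: [0.6, 0.9, 0.9]
width: 15.2
finger_force: 0.0
```

Run:
```python
from h import *
c=snap('wrist','w1'); cv2.imwrite('pics/w1b.png',cv2.resize(c['pixels'],(800,600))[:,:,::-1])
s=env.get_state(); print(s['clock'],s['tcp_pos'],rot(s['eef_rot']).round(3),s['width'],s['wrist_force'])
```

```text
1.45 [586.39478123   7.16360273 144.93586507] [[ 0.799  0.601  0.002]
 [ 0.601 -0.799  0.   ]
 [ 0.001  0.001 -1.   ]] 14.740438969953843 [ 0.20283849 -0.04927572 -0.12004479]
```

View pics/w1b.png

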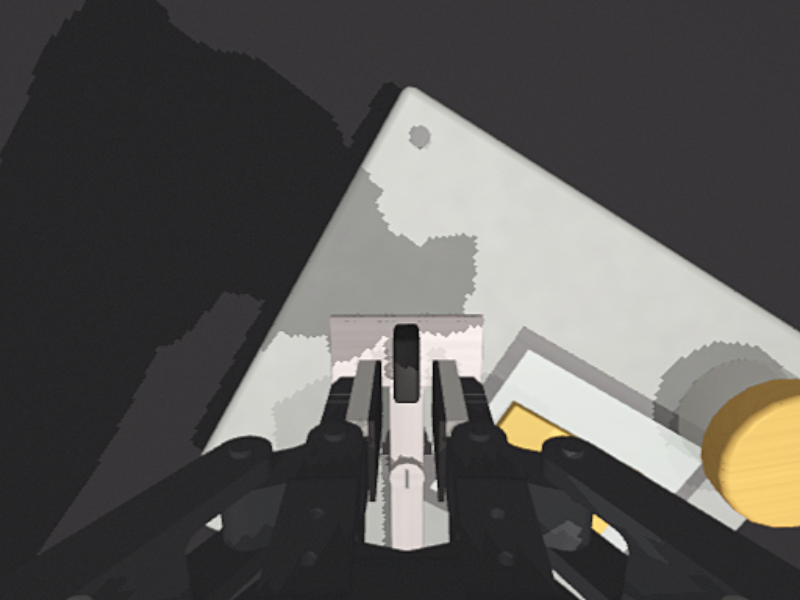

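Run:
```python
from h import *
c=load('w1'); P=cloud(c); k=512/800
s=env.get_state(); T=rot(s['eef_rot'])
for n,(u,v) in dict(fl=(367,372),fr=(445,372),fl2=(362,400),fr2=(448,400),fl3=(358,430),fr3=(453,430),fin=(406,380),fin2=(406,390),padL=(345,330),padR=(470,330)).items():
    p=P[int(v*k),int(u*k)]; print(n,p.round(1),((p-s['tcp_pos'])@T).round(1))
g=lambda u,v,z:(world(c,u*k,v*k,z)-s['tcp_pos'])@T
print('fin top',[g(*p,94).round(1) for p in((394,325),(418,325),(394,402),(418,402))]);print('pad out',g(331,316,76).round(1),g(482,316,76).round(1))
```

```text
fl [588.7  23.3 135.2] [ 11.5 -11.5   9.7]
fr [601.4   6.  134.4] [11.2  9.9 10.6]
fl2 [588.3  23.  150. ] [ 11.1 -11.5  -5.1]
fr2 [601.2   6.2 150.1] [11.3  9.6 -5.2]
fl3 [589.   23.  164.3] [ 11.6 -11.  -19.3]
fr3 [599.3   4.2 159.1] [  8.5  10.1 -14.2]
fin [576.8   0.8  93.8] [-11.5  -0.8  51.1]
fin2 [574.2  -1.1  94.8] [-14.8  -0.7  50.1]
padL [572.2  27.1  75.7] [  0.6 -24.6  69.2]
padR [601.8 -11.3  76.1] [ 1.1 24.  68.9]
fin top [array([ 9.6, -4.6, 50.9]), array([ 9.7,  3.8, 51. ]), array([-20.5,  -4.6,  50.9]), array([-20.4,   4.2,  50.9])]
pad out [  6.3 -29.3  68.9] [ 6.7 28.8 69. ]
```

Emit:
{"fn": "arm_command", "kwargs": {"targets": [0,0,0,0,0,1.2,0.65,0,0,0,0,0,1.2,0.65,0,0,0,0,0,1.0,0.65,0,0,0,0,0,0.6,0.65,0,0,0,0,0,0.2,0.65,0,0,0,0,0,0,0.65,0,0,0,0,0,0,0.65,0,0,0,0,0,0,0.65]}}

```text
clock: 2.12
tcp_pos: [586.2, 7.2, 101.8]
eef_rot: [0.0, 0.946, 0.324, 0.0]
wrist_force: [-0.3, -0.1, -0.6]
width: 14.9
finger_force: 0.0
```

Emit:
{"fn": "arm_command", "kwargs": {"targets": [0,0,0,0,0,0.1,0.65,0,0,0,0,0,0.1,0.65,0,0,0,0,0,0.1,0.65,0,0,0,0,0,0,0.65,0,0,0,0,0,0,0.65]}}

```text
clock: 2.53
tcp_pos: [586.2, 7.2, 98.6]
eef_rot: [0.0, 0.946, 0.323, 0.0]
wrist_force: [-0.1, 0.4, 1.8]
width: 15.1
finger_force: 0.9
```

Contact begins near z 98.6.

Emit:
{"fn": "arm_command", "kwargs": {"targets": [0,0,0,0,0,0.05,0.65,0,0,0,0,0,0.05,0.65,0,0,0,0,0,0,0.65,0,0,0,0,0,0,0.65]}}

```text
clock: 2.87
tcp_pos: [586.3, 7.3, 97.7]
eef_rot: [0.0, 0.946, 0.324, 0.0]
wrist_force: [1.0, 0.4, 4.9]
width: 14.8
finger_force: 2.5
```

Emit:
{"fn": "arm_command", "kwargs": {"targets": [0,0,0,0,0,0.05,0.65,0,0,0,0,0,0.05,0.65,0,0,0,0,0,0,0.65,0,0,0,0,0,0,0.65]}}

```text
clock: 3.2
tcp_pos: [586.4, 7.3, 96.9]
eef_rot: [0.0, 0.946, 0.324, 0.001]
wrist_force: [-0.5, 0.6, 6.1]
width: 15.0
finger_force: 3.3
```

Emit:
{"fn": "arm_command", "kwargs": {"targets": [0,0,0,0,0,0.05,0.65,0,0,0,0,0,0.05,0.65,0,0,0,0,0,0.05,0.65,0,0,0,0,0,0.05,0.65,0,0,0,0,0,0,0.65,0,0,0,0,0,0,0.65]}}

```text
clock: 3.7
tcp_pos: [586.5, 7.4, 95.3]
eef_rot: [0.0, 0.946, 0.324, 0.001]
wrist_force: [-0.2, 2.4, 9.5]
width: 14.7
finger_force: 4.7
```

Emit:
{"fn": "arm_command", "kwargs": {"targets": [0,0,0,0,0,0.04,0.65,0,0,0,0,0,0.04,0.65,0,0,0,0,0,0,0.65,0,0,0,0,0,0,0.65]}}

```text
clock: 4.03
tcp_pos: [586.5, 7.4, 94.8]
eef_rot: [0.0, 0.946, 0.324, 0.001]
wrist_force: [-1.7, 1.4, 10.7]
width: 14.8
finger_force: 5.3
```

Emit:
{"fn": "arm_command", "kwargs": {"targets": [0,0,0,0,0,0.04,0.65,0,0,0,0,0,0.04,0.65,0,0,0,0,0,0.03,0.65,0,0,0,0,0,0,0.65,0,0,0,0,0,0,0.65,0,0,0,0,0,0,0.65]}}

```text
clock: 4.53
tcp_pos: [586.6, 7.4, 93.9]
eef_rot: [0.0, 0.946, 0.324, 0.001]
wrist_force: [-1.6, 1.8, 12.0]
width: 15.0
finger_force: 6.1
```

Run:
```python
from h import *
c=snap('side','s1'); a=load('side0')
s=env.get_state(); print(s['clock'],s['tcp_pos'],s['wrist_force'],s['finger_force'],s['ft_torque'])
im=np.hstack([cv2.resize(x['pixels'][180:300,180:320],None,fx=2.8,fy=4,interpolation=cv2.INTER_CUBIC) for x in(a,c)])
cv2.imwrite('pics/s1b.png',im[:,:,::-1])
```

```text
4.5833 [586.60522748   7.37049466  93.91256991] [-0.29354451  1.82645525 11.98720455] 6.055160220712423 [ 0.38530377  0.29138172 -0.01980482]
```

View pics/s1b.png

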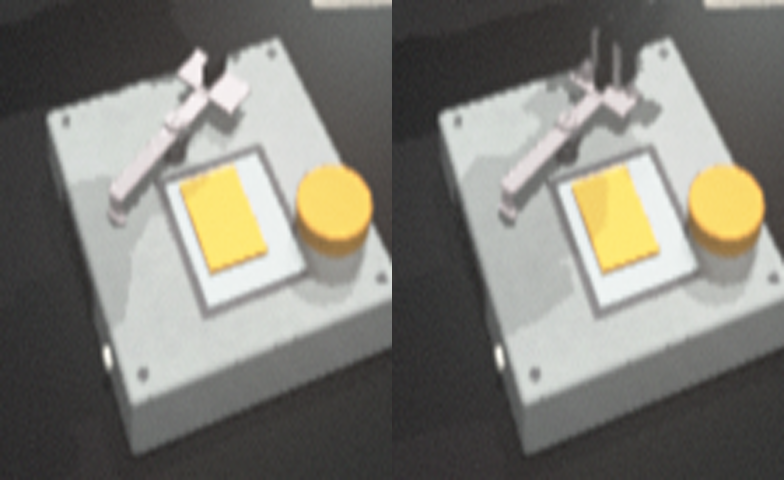

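Run:
```python
from h import *
pv=np.array([536.2,-31.4]); th=0.66; ex=-np.array([np.cos(th),np.sin(th)]); ey=np.array([-ex[1],ex[0]])
cs=[load('side0')]+[load('s1')]+[env.camera('side') for _ in range(3)]
cs=[*cs,load('scene0'),env.camera('scene'),env.camera('scene')]
for c in cs:
    P=cloud(c); q=P[...,:2]-pv; a=q@ex; b=q@ey
    o=[]
    for lo,hi in((10,30),(30,50),(50,72)):
        m=(a>lo)&(a<hi)&(abs(b)<6)&(P[...,2]>56)&(P[...,2]<100); o.append((m.sum(),np.median(P[m][:,2]).round(2) if m.any() else 0))
    print(o)
print(env.get_state()['wrist_force'])
```

```text
[(np.int64(31), np.float64(74.65)), (np.int64(27), np.float64(74.83)), (np.int64(31), np.float64(74.5))]
[(np.int64(27), np.float64(75.25)), (np.int64(25), np.float64(76.68)), (np.int64(32), np.float64(78.53))]
[(np.int64(28), np.float64(75.32)), (np.int64(25), np.float64(77.15)), (np.int64(30), np.float64(78.79))]
[(np.int64(31), np.float64(75.49)), (np.int64(25), np.float64(77.1)), (np.int64(28), np.float64(78.2))]
[(np.int64(29), np.float64(76.4)), (np.int64(25), np.float64(77.67)), (np.int64(32), np.float64(78.44))]
[(np.int64(18), np.float64(75.53)), (np.int64(16), np.float64(75.98)), (np.int64(30), np.float64(75.4))]
[(np.int64(19), np.float64(77.0)), (np.int64(19), np.float64(77.93)), (np.int64(28), np.float64(79.59))]
[(np.int64(22), np.float64(76.56)), (np.int64(19), np.float64(78.09)), (np.int64(25), np.float64(79.95))]
[-0.82255256  1.3033186  11.78286476]
```

Emit:
{"fn": "arm_command", "kwargs": {"targets": [0,0,0,0,0,0.03,0.65,0,0,-0.02,-0.001,-0.127,0,0.65,0,0,-0.03,-0.003,-0.191,0,0.65,0,0,-0.03,-0.003,-0.191,0,0.65,0,0,-0.03,-0.003,-0.191,0,0.65,0,0,-0.03,-0.003,-0.191,0,0.65,0,0,-0.02,-0.001,-0.127,0,0.65,0,0,0,0,0,0,0.65]}}

```text
clock: 5.5
tcp_pos: [580.0, 14.8, 93.8]
eef_rot: [0.001, 0.917, 0.399, 0.001]
wrist_force: [-0.9, 1.1, 12.1]
width: 15.0
finger_force: 6.1
```

```bash
cat > st.py <<'E'
from h import *
s=env.get_state(); T=rot(s['eef_rot']); d=s['tcp_pos'][:2]-[536.2,-31.4]
w=T.T@s['wrist_force']
print(s['clock'],s['tcp_pos'].round(2),'r',np.hypot(*d).round(2),'tcpang',np.arctan2(d[1],d[0]).round(3),'toolang',np.arctan2(T[1,0],T[0,0]).round(3),'Ftool',w.round(2),s['finger_force'],s['width'])
E
cat > clip.py <<'E'
# swing estimate and tip lift from scene+side depth
from h import *
pv=np.array([536.2,-31.4])
def pts():
    out=[]
    for n in('side','scene'):
        P=cloud(env.camera(n)).reshape(-1,3); q=P[:,:2]-pv; r=np.hypot(*q.T); ang=np.arctan2(-q[:,1],-q[:,0])  # tool-side angle of opposite
        m=(r>25)&(r<78)&(P[:,2]>68)&(P[:,2]<86)&(np.abs(ang-1.2)<0.95)
        a=np.median(ang[m]); 
        for _ in range(5):
            k=m&(np.abs(np.sin(ang-a))*r<9); a=np.median(ang[k])
        k&=(r>50); print(n,'clip ang',a.round(3),'swing',(1.687-a).round(3),'z tip',np.median(P[k,2]).round(2),k.sum())
pts()
E
python3 st.py; python3 clip.py
```

```text
5.5 [579.95  14.78  93.8 ] r 63.62 tcpang 0.812 toolang 0.82 Ftool [  0.23  -1.35 -12.11] 6.144415503367782 15.038141388636634
side clip ang 0.844 swing 0.843 z tip 78.51 62
scene clip ang 0.879 swing 0.808 z tip 79.53 42
```

Emit:
{"fn": "arm_command", "kwargs": {"targets": [0,0,-0.02,-0.001,-0.127,0.03,0.65,0,0,-0.03,-0.003,-0.191,0,0.65,0,0,-0.04,-0.005,-0.254,0,0.65,0,0,-0.04,-0.005,-0.254,0,0.65,0,0,-0.04,-0.005,-0.254,0,0.65,0,0,-0.03,-0.003,-0.191,0,0.65,0,0,-0.02,-0.001,-0.127,0,0.65,0,0,0,0,0,0,0.65]}}

```text
clock: 6.27
tcp_pos: [568.8, 23.3, 93.6]
eef_rot: [0.001, 0.868, 0.497, 0.001]
wrist_force: [0.6, 0.7, 12.6]
width: 14.8
finger_force: 6.4
```

```bash
python3 st.py; python3 clip.py
```

```text
6.2667 [568.85  23.27  93.62] r 63.67 tcpang 1.032 toolang 1.04 Ftool [  0.91   0.16 -12.59] 6.380552016198635 14.759158552568932
side clip ang 1.041 swing 0.646 z tip 78.67 60
scene clip ang 1.094 swing 0.593 z tip 79.56 42
```

Emit:
{"fn": "arm_command", "kwargs": {"targets": [0,0,-0.02,-0.001,-0.127,0.01,0.65,0,0,-0.03,-0.003,-0.191,0,0.65,0,0,-0.04,-0.005,-0.254,0,0.65,0,0,-0.04,-0.005,-0.254,0,0.65,0,0,-0.04,-0.005,-0.254,0,0.65,0,0,-0.03,-0.003,-0.191,0,0.65,0,0,-0.02,-0.001,-0.127,0,0.65,0,0,0,0,0,0,0.65]}}

```text
clock: 7.03
tcp_pos: [556.1, 29.1, 93.5]
eef_rot: [0.001, 0.808, 0.589, 0.002]
wrist_force: [-0.0, 0.6, 12.5]
width: 15.2
finger_force: 6.5
```

```bash
python3 st.py; python3 clip.py
```

```text
7.0333 [556.14  29.08  93.54] r 63.68 tcpang 1.252 toolang 1.26 Ftool [  0.62  -0.16 -12.48] 6.510043004527688 15.172606466022614
side clip ang 1.252 swing 0.435 z tip 78.79 54
scene clip ang 1.329 swing 0.358 z tip 79.9 38
```

Emit:
{"fn": "arm_command", "kwargs": {"targets": [0,0,-0.02,-0.001,-0.127,0.01,0.65,0,0,-0.03,-0.003,-0.191,0,0.65,0,0,-0.03,-0.003,-0.191,0,0.65,0,0,-0.03,-0.003,-0.191,0,0.65,0,0,-0.03,-0.003,-0.191,0,0.65,0,0,-0.03,-0.003,-0.191,0,0.65,0,0,-0.02,-0.001,-0.127,0,0.65,0,0,0,0,0,0,0.65]}}

```text
clock: 7.8
tcp_pos: [544.3, 31.8, 93.4]
eef_rot: [0.001, 0.748, 0.663, 0.002]
wrist_force: [-0.3, 2.4, 13.2]
width: 15.2
finger_force: 6.7
```

```bash
python3 st.py; python3 clip.py
```

```text
7.8 [544.31  31.8   93.42] r 63.72 tcpang 1.443 toolang 1.45 Ftool [  2.31  -0.57 -13.23] 6.669688615947962 15.23012168346438
side clip ang 1.433 swing 0.254 z tip 78.92 58
scene clip ang 1.513 swing 0.174 z tip 80.26 45
```

Emit:
{"fn": "arm_command", "kwargs": {"targets": [0,0,-0.03,-0.003,-0.191,0,0.65,0,0,-0.04,-0.005,-0.254,0,0.65,0,0,-0.05,-0.008,-0.318,0,0.65,0,0,-0.05,-0.008,-0.318,0,0.65,0,0,-0.05,-0.008,-0.318,0,0.65,0,0,-0.03,-0.003,-0.191,0,0.65,0,0,-0.02,-0.001,-0.127,0,0.65,0,0,0,0,0,0,0.65]}}

```text
clock: 8.57
tcp_pos: [527.0, 31.8, 93.3]
eef_rot: [0.001, 0.652, 0.758, 0.001]
wrist_force: [-1.5, 4.0, 12.7]
width: 15.1
finger_force: 6.8
```

```bash
python3 st.py; python3 clip.py
python3 - <<'E'
from h import *
a=snap('side','s2');b=snap('scene','c2')
im=np.hstack([cv2.resize(a['pixels'][180:300,190:320],None,fx=3,fy=3,interpolation=cv2.INTER_CUBIC),cv2.resize(b['pixels'][170:270,160:290],None,fx=3,fy=3.6,interpolation=cv2.INTER_CUBIC)])
cv2.imwrite('pics/s2b.png',im[:,:,::-1])
E
```

```text
8.5667 [527.01  31.76  93.35] r 63.82 tcpang 1.715 toolang 1.72 Ftool [  4.15  -0.89 -12.71] 6.822538822889328 15.054329654280728
side clip ang 1.691 swing -0.004 z tip 78.86 59
scene clip ang 1.77 swing -0.083 z tip 80.57 48
```

View pics/s2b.png

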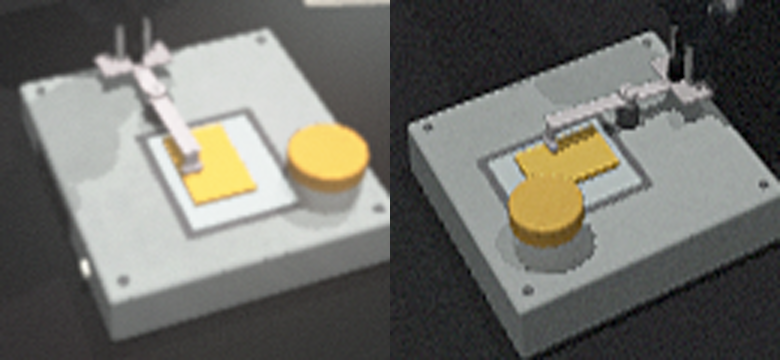

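Emit:
{"fn": "arm_command", "kwargs": {"targets": [0,0,0,0,0,-0.02,0.65,0,0,0,0,0,-0.02,0.65,0,0,0,0,0,-0.02,0.65,0,0,0,0,0,-0.02,0.65,0,0,0,0,0,-0.02,0.65,0,0,0,0,0,-0.02,0.65,0,0,0,0,0,-0.02,0.65,0,0,0,0,0,-0.02,0.65]}}

```text
clock: 9.43
tcp_pos: [527.0, 31.7, 94.6]
eef_rot: [0.001, 0.653, 0.758, 0.001]
wrist_force: [-1.0, 4.5, 11.0]
width: 14.7
finger_force: 5.6
```

Emit:
{"fn": "arm_command", "kwargs": {"targets": [0,0,0,0,0,-0.02,0.65,0,0,0,0,0,-0.02,0.65,0,0,0,0,0,-0.02,0.65,0,0,0,0,0,-0.02,0.65,0,0,0,0,0,-0.02,0.65,0,0,0,0,0,-0.02,0.65,0,0,0,0,0,-0.02,0.65,0,0,0,0,0,0,0.65]}}

```text
clock: 10.1
tcp_pos: [526.9, 31.6, 95.2]
eef_rot: [0.0, 0.653, 0.758, 0.001]
wrist_force: [1.7, 3.7, 7.1]
width: 14.9
finger_force: 3.1
```

```bash
python3 st.py; python3 clip.py
```

```text
10.1 [526.9   31.59  95.23] r 63.67 tcpang 1.717 toolang 1.719 Ftool [ 3.44  2.23 -7.05] 3.079684004187584 14.91052296785665
side clip ang 1.687 swing -0.0 z tip 77.3 59
scene clip ang 1.769 swing -0.082 z tip 78.56 46
```

Emit:
{"fn": "arm_command", "kwargs": {"targets": [0,0,0,0,0,-0.02,0.65,0,0,0,0,0,-0.02,0.65,0,0,0,0,0,-0.02,0.65,0,0,0,0,0,-0.02,0.65,0,0,0,0,0,-0.03,0.65,0,0,0,0,0,-0.03,0.65,0,0,0,0,0,-0.03,0.65,0,0,0,0,0,0,0.65]}}

```text
clock: 10.87
tcp_pos: [525.8, 31.0, 95.8]
eef_rot: [-0.0, 0.653, 0.757, -0.001]
wrist_force: [-0.0, -0.2, 0.1]
width: 14.9
finger_force: 0.0
```

```bash
python3 st.py
```

```text
10.8667 [525.8   30.99  95.78] r 63.25 tcpang 1.736 toolang 1.719 Ftool [-0.2  -0.06 -0.09] 0.0 14.861966951244636
```

Emit:
{"fn": "arm_command", "kwargs": {"targets": [0,0,0,0,0,-0.2,0.6,0,0,0,0,0,-0.5,0.6,0,0,0,0,0,-0.8,0.6,0,0,0,0,0,-0.8,0.6,0,0,0,0,0,-0.5,0.6,0,0,0,0,0,-0.2,0.6,0,0,0,0,0,0,0.6,0,0,0,0,0,0,0.6]}}

```text
clock: 11.53
tcp_pos: [526.4, 31.2, 126.3]
eef_rot: [0.0, 0.653, 0.757, 0.0]
wrist_force: [-1.0, -0.4, -0.3]
width: 17.2
finger_force: 0.0
```

```bash
python3 st.py; python3 clip.py
python3 - <<'E'
from h import *
c=snap('wrist','w3'); a=snap('side','s3')
im=np.hstack([cv2.resize(c['pixels'],(480,360)),cv2.resize(a['pixels'][200:280,220:290],(315,360),interpolation=cv2.INTER_CUBIC)])
cv2.imwrite('pics/s3b.png',im[:,:,::-1])
E
```

```text
11.5333 [526.36  31.18 126.33] r 63.35 tcpang 1.727 toolang 1.719 Ftool [-0.29 -1.09  0.32] 0.0 17.18356454865375
side clip ang 1.697 swing -0.01 z tip 76.96 60
scene clip ang 1.773 swing -0.086 z tip 78.71 40
```

View pics/s3b.png

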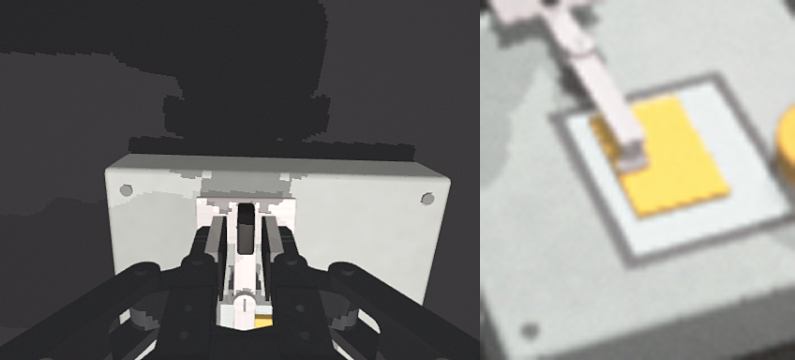

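Run:
```python
from h import *
c=load('w3'); k=512/480
s=env.get_state(); T=rot(s['eef_rot']); pv=np.array([536.2,-31.4])
for p in((246,204,92),(246,253,92),(245,300,73)):
    w=world(c,p[0]*k,p[1]*k,p[2]+2); d=w[:2]-pv; print(w.round(1),np.hypot(*d).round(1),np.arctan2(d[1],d[0]).round(3),((w-s['tcp_pos'])@T).round(1))
# tip position in plate frame for angles
Pc=np.array([561.9,-97.1]); y=0.104
for a in(1.68,1.70,1.72,1.74,1.76):
    t=pv-75*np.array([np.cos(a),np.sin(a)])-Pc; print(a,np.cos(y)*t[0]+np.sin(y)*t[1],-np.sin(y)*t[0]+np.cos(y)*t[1])
```

```text
[525.7  43.1  94. ] 75.2 1.711 [11.8  1.3 31.9]
[530.   14.4  94. ] 46.2 1.706 [-17.2   1.3  31.9]
[536.3 -31.3  75. ] 0.1 0.692 [-63.3   0.9  50.9]
1.68 -18.35037649948059 -6.985985598365265
1.7 -16.850574856885988 -6.9631813472114
1.72 -15.351529219239417 -6.910387623599385
1.74 -13.853839184808985 -6.827625544314705
1.76 -12.35810380963932 -6.714928213085667
```

Emit:
{"fn": "arm_command", "kwargs": {"targets": [0,0,0,0,0,0,0.6,0,0,0,0,0,0,0.6,0,0,0,0,0,0,0.6,0,0,0,0,0,0,0.6,0,0,0,0,0,0,0.6,0,0,0,0,0,0,0.6,0,0,0,0,0,0,0.6,0,0,0,0,0,0,0.6]}}

```text
clock: 12.4
tcp_pos: [526.3, 31.2, 126.3]
eef_rot: [-0.0, 0.653, 0.757, 0.0]
wrist_force: [0.4, 0.1, 0.6]
width: 17.1
finger_force: 0.0
```

Emit:
{"fn": "arm_command", "kwargs": {"targets": [0,0,0,0,0,0,0.6,0,0,0,0,0,0,0.6,0,0,0,0,0,0,0.6,0,0,0,0,0,0,0.6,0,0,0,0,0,0,0.6,0,0,0,0,0,0,0.6,0,0,0,0,0,0,0.6,0,0,0,0,0,0,0.6]}}

```text
clock: 13.07
tcp_pos: [526.3, 31.2, 126.3]
eef_rot: [-0.0, 0.653, 0.757, -0.0]
wrist_force: [0.1, -0.4, -0.4]
width: 17.1
finger_force: 0.0
```

Emit:
{"fn": "arm_command", "kwargs": {"targets": [0,0,0,0,0,0,0.6,0,0,0,0,0,0,0.6,0,0,0,0,0,0,0.6,0,0,0,0,0,0,0.6,0,0,0,0,0,0,0.6,0,0,0,0,0,0,0.6,0,0,0,0,0,0,0.6,0,0,0,0,0,0,0.6]}}

```text
clock: 13.73
tcp_pos: [526.3, 31.2, 126.3]
eef_rot: [-0.0, 0.653, 0.757, 0.0]
wrist_force: [1.2, -0.1, 0.3]
width: 16.9
finger_force: 0.0
```

Emit:
{"fn": "arm_command", "kwargs": {"targets": [0,0,0,0,0.1,0.4,0.63,0,0,0,0,0,0.8,0.63,0,0,0,0,0,0.8,0.63,0,0,0,0,0,0.5,0.63,0,0,0,0,0,0.3,0.63,0,0,0,0,0,0.05,0.63,0,0,0,0,0,0,0.63,0,0,0,0,0,0,0.63]}}

```text
clock: 14.4
tcp_pos: [527.4, 31.3, 98.0]
eef_rot: [0.0, 0.653, 0.757, 0.0]
wrist_force: [-0.1, 0.7, 0.9]
width: 15.5
finger_force: 0.0
```

Emit:
{"fn": "arm_command", "kwargs": {"targets": [0,0,0,0,0,0.04,0.65,0,0,0,0,0,0.04,0.65,0,0,0,0,0,0.04,0.65,0,0,0,0,0,0.04,0.65,0,0,0,0,0,0.04,0.65,0,0,0,0,0,0,0.65]}}

```text
clock: 14.9
tcp_pos: [527.3, 31.3, 95.7]
eef_rot: [-0.0, 0.653, 0.757, -0.0]
wrist_force: [-0.5, -0.0, 0.0]
width: 14.5
finger_force: 0.0
```

Emit:
{"fn": "arm_command", "kwargs": {"targets": [0,0,0,0,0,0.03,0.65,0,0,0,0,0,0.03,0.65,0,0,0,0,0,0.03,0.65,0,0,0,0,0,0.03,0.65,0,0,0,0,0,0,0.65,0,0,0,0,0,0,0.65]}}

```text
clock: 15.4
tcp_pos: [527.4, 31.4, 95.2]
eef_rot: [0.0, 0.653, 0.757, 0.0]
wrist_force: [-2.9, -0.9, 5.4]
width: 15.1
finger_force: 3.0
```

Emit:
{"fn": "arm_command", "kwargs": {"targets": [0,0,0,0,0,0.03,0.65,0,0,0,0,0,0.03,0.65,0,0,0,0,0,0,0.65,0,0,0,0,0,0,0.65]}}

```text
clock: 15.73
tcp_pos: [527.6, 31.4, 95.1]
eef_rot: [0.0, 0.653, 0.757, 0.001]
wrist_force: [-3.2, 0.1, 9.2]
width: 15.3
finger_force: 4.4
```

```bash
python3 st.py; python3 clip.py
```

```text
15.7333 [527.63  31.4   95.07] r 63.38 tcpang 1.706 toolang 1.719 Ftool [ 0.54 -3.18 -9.17] 4.376779412850738 15.281574470933858
side clip ang 1.696 swing -0.009 z tip 77.01 59
scene clip ang 1.779 swing -0.092 z tip 79.04 41
```

Emit:
{"fn": "arm_command", "kwargs": {"targets": [0,0,0,0,-0.02,0,0.65,0,0,0,0,-0.02,0,0.65,0,0,0,0,0,0,0.65]}}

```text
clock: 16.08
tcp_pos: [527.5, 31.4, 95.1]
eef_rot: [0.001, 0.653, 0.757, 0.001]
wrist_force: [-1.2, 0.1, 7.4]
width: 14.9
finger_force: 4.0
```

```bash
python3 st.py
```

```text
16.0833 [527.53  31.37  95.13] r 63.36 tcpang 1.708 toolang 1.719 Ftool [ 0.29 -1.19 -7.38] 3.965583541430533 14.870642496433291
```

Emit:
{"fn": "arm_command", "kwargs": {"targets": [0,0,0,0,-0.01,0.02,0.65,0,0,0,0,-0.01,0.02,0.65,0,0,0,0,0,0.02,0.65,0,0,0,0,0,0.02,0.65,0,0,0,0,0,0,0.65,0,0,0,0,0,0,0.65]}}

```text
clock: 16.58
tcp_pos: [527.5, 31.4, 94.7]
eef_rot: [0.001, 0.653, 0.757, 0.001]
wrist_force: [-1.8, 0.2, 10.9]
width: 15.0
finger_force: 5.4
```

```bash
python3 st.py; python3 clip.py
```

```text
16.5833 [527.52  31.41  94.72] r 63.4 tcpang 1.708 toolang 1.719 Ftool [  0.51  -1.73 -10.95] 5.3603702411055565 15.033481953122962
side clip ang 1.69 swing -0.003 z tip 77.49 58
scene clip ang 1.769 swing -0.082 z tip 78.76 49
```

Emit:
{"fn": "arm_command", "kwargs": {"targets": [0,0,0,0,-0.01,0.03,0.65,0,0,0,0,-0.01,0.03,0.65,0,0,0,0,-0.01,0.03,0.65,0,0,0,0,0,0.03,0.65,0,0,0,0,0,0.02,0.65,0,0,0,0,0,0,0.65,0,0,0,0,0,0,0.65]}}

```text
clock: 17.27
tcp_pos: [527.5, 31.4, 93.7]
eef_rot: [0.001, 0.653, 0.757, 0.001]
wrist_force: [-1.5, 1.6, 12.5]
width: 14.7
finger_force: 6.4
```

```bash
python3 st.py; python3 clip.py
```

```text
17.2667 [527.47  31.44  93.71] r 63.45 tcpang 1.709 toolang 1.719 Ftool [  1.83  -1.22 -12.48] 6.375863570719957 14.740225314389084
side clip ang 1.686 swing 0.001 z tip 78.47 60
scene clip ang 1.782 swing -0.095 z tip 79.69 43
```

Emit:
{"fn": "arm_command", "kwargs": {"targets": [0,0,0,0,0,0.02,0.65,0,0,0,0,0,0.02,0.65,0,0,0,0,0,0,0.65,0,0,0,0,0,0,0.65]}}

```text
clock: 17.7
tcp_pos: [527.5, 31.5, 93.4]
eef_rot: [0.001, 0.653, 0.757, 0.001]
wrist_force: [-1.6, 2.1, 13.5]
width: 14.9
finger_force: 6.7
```

```bash
python3 st.py; python3 clip.py
```

```text
17.7 [527.5   31.46  93.4 ] r 63.46 tcpang 1.708 toolang 1.719 Ftool [  2.33  -1.22 -13.54] 6.6895166505128145 14.933868312767551
side clip ang 1.687 swing 0.0 z tip 78.82 57
scene clip ang 1.777 swing -0.09 z tip 80.2 47
```

Emit:
{"fn": "arm_command", "kwargs": {"targets": [0,0,0.02,-0.001,0.127,0,0.65,0,0,0.03,-0.003,0.191,0,0.65,0,0,0.04,-0.005,0.254,0,0.65,0,0,0.05,-0.008,0.318,0,0.65,0,0,0.05,-0.008,0.318,0,0.65,0,0,0.05,-0.008,0.318,0,0.65,0,0,0.03,-0.003,0.191,0,0.65,0,0,0.02,-0.001,0.127,0,0.65]}}

```text
clock: 18.47
tcp_pos: [545.9, 31.3, 93.3]
eef_rot: [0.001, 0.756, 0.654, 0.001]
wrist_force: [-2.3, 0.3, 13.6]
width: 14.8
finger_force: 6.6
```

```bash
python3 st.py; python3 clip.py
```

```text
18.4667 [545.93  31.26  93.33] r 63.41 tcpang 1.417 toolang 1.427 Ftool [ -0.03  -2.25 -13.58] 6.625819886103272 14.835517546401766
side clip ang 1.419 swing 0.268 z tip 78.72 57
scene clip ang 1.516 swing 0.171 z tip 80.22 43
```

Good; continue back.

Emit:
{"fn": "arm_command", "kwargs": {"targets": [0,0,0.03,-0.003,0.191,0,0.65,0,0,0.04,-0.005,0.254,0,0.65,0,0,0.05,-0.008,0.318,0,0.65,0,0,0.05,-0.008,0.318,0,0.65,0,0,0.05,-0.008,0.318,0,0.65,0,0,0.05,-0.008,0.318,0,0.65,0,0,0.05,-0.008,0.318,0,0.65,0,0,0.03,-0.003,0.191,0,0.65]}}

```text
clock: 19.23
tcp_pos: [566.9, 24.0, 93.3]
eef_rot: [0.001, 0.859, 0.512, 0.001]
wrist_force: [-2.6, -0.1, 13.7]
width: 15.2
finger_force: 6.5
```

```bash
python3 st.py; python3 clip.py
```

```text
19.2333 [566.85  24.04  93.31] r 63.35 tcpang 1.066 toolang 1.076 Ftool [ -1.3   -2.22 -13.72] 6.530003026127815 15.158405426909416
side clip ang 1.081 swing 0.606 z tip 78.92 63
scene clip ang 1.132 swing 0.555 z tip 79.5 42
```

Emit:
{"fn": "arm_command", "kwargs": {"targets": [0,0,0.03,-0.003,0.191,0,0.65,0,0,0.05,-0.008,0.318,0,0.65,0,0,0.05,-0.008,0.318,-0.02,0.65,0,0,0.05,-0.008,0.318,0,0.65,0,0,0.05,-0.008,0.318,-0.02,0.65,0,0,0.05,-0.008,0.318,0,0.65,0,0,0.05,-0.008,0.318,0,0.65,0,0,0.04,-0.005,0.254,0,0.65]}}

```text
clock: 20.0
tcp_pos: [584.7, 9.3, 93.6]
eef_rot: [0.001, 0.938, 0.346, 0.001]
wrist_force: [-3.3, -0.7, 12.7]
width: 14.8
finger_force: 6.2
```

Emit:
{"fn": "arm_command", "kwargs": {"targets": [0,0,0.02,-0.001,0.127,0,0.65,0,0,0.01,0,0.063,0,0.65,0,0,0,0,0,0,0.65,0,0,0,0,-0.03,-0.04,0.65,0,0,0,0,-0.02,-0.04,0.65,0,0,0,0,0,-0.04,0.65,0,0,0,0,0,-0.04,0.65]}}

```text
clock: 20.58
tcp_pos: [585.7, 7.9, 95.0]
eef_rot: [0.001, 0.943, 0.333, 0.001]
wrist_force: [-2.2, -3.5, 9.8]
width: 14.8
finger_force: 4.8
```

```bash
python3 st.py; python3 clip.py
```

```text
20.5833 [585.74   7.92  95.04] r 63.25 tcpang 0.671 toolang 0.678 Ftool [-3.86  1.37 -9.82] 4.805023977532983 14.838658830425683
side clip ang 0.707 swing 0.98 z tip 77.23 60
scene clip ang 0.731 swing 0.956 z tip 78.06 37
```

Back at about the parked angle; let up slowly (about 4 mm) and retreat.

Emit:
{"fn": "arm_command", "kwargs": {"targets": [0,0,0,0,0,-0.05,0.65,0,0,0,0,0,-0.05,0.65,0,0,0,0,0,-0.05,0.65,0,0,0,0,0,-0.05,0.65,0,0,0,0,0,-0.05,0.65,0,0,0,0,0,-0.05,0.65,0,0,0,0,0,-0.05,0.65,0,0,0,0,0,0,0.65]}}

```text
clock: 21.35
tcp_pos: [585.3, 8.1, 97.6]
eef_rot: [0.001, 0.943, 0.333, 0.0]
wrist_force: [-0.4, -3.1, 4.4]
width: 14.9
finger_force: 2.4
```

Emit:
{"fn": "arm_command", "kwargs": {"targets": [0,0,0,0,0,-0.05,0.65,0,0,0,0,0,-0.05,0.65,0,0,0,0,0,-0.1,0.65,0,0,0,0,0,0,0.65,0,0,0,0,0,0,0.65]}}

```text
clock: 21.77
tcp_pos: [585.0, 8.9, 98.6]
eef_rot: [-0.0, 0.943, 0.333, -0.0]
wrist_force: [0.7, -0.6, 1.9]
width: 15.2
finger_force: 0.9
```

```bash
python3 st.py; python3 clip.py
```

```text
21.7667 [584.96   8.91  98.58] r 63.27 tcpang 0.691 toolang 0.679 Ftool [ 0.17  0.91 -1.87] 0.9073507092671207 15.150313388859043
side clip ang 0.725 swing 0.962 z tip 74.49 60
scene clip ang 0.762 swing 0.925 z tip 75.88 31
```

Emit:
{"fn": "arm_command", "kwargs": {"targets": [0,0,0,0,0,-0.05,0.65,0,0,0,0,0,-0.1,0.65,0,0,0,0,0,-0.3,0.62,0,0,0,0,0,-0.8,0.62,0,0,0,0,0,-1.5,0.62,0,0,0,0,0,-2.0,0.62,0,0,0,0,0,-2.0,0.62,0,0,0,0,0,-1.0,0.62]}}

```text
clock: 22.53
tcp_pos: [585.6, 8.6, 179.6]
eef_rot: [0.001, 0.943, 0.333, 0.001]
wrist_force: [0.2, 0.8, -0.5]
width: 16.1
finger_force: 0.0
```

Emit:
{"fn": "arm_command", "kwargs": {"targets": [0,0,0,0,0,-1,0.62,0,0,0,0,0,-1,0.62,0,0,0,0,0,0,0.62,0,0,0,0,0,0,0.62]}}

```text
clock: 22.87
tcp_pos: [585.1, 8.6, 196.3]
eef_rot: [0.0, 0.943, 0.333, 0.0]
wrist_force: [0.4, 0.6, -0.1]
width: 16.2
finger_force: 0.0
```

```bash
python3 st.py; python3 clip.py
python3 - <<'E'
from h import *
a=load('side0')['pixels'][170:310,170:340]; b=snap('side','s4')['pixels'][170:310,170:340]
cv2.imwrite('pics/s4b.png',np.hstack([cv2.resize(x,(390,330),interpolation=cv2.INTER_CUBIC) for x in(a,b)])[:,:,::-1])
E
```

```text
22.8667 [585.12   8.63 196.3 ] r 63.22 tcpang 0.686 toolang 0.679 Ftool [ 0.69 -0.22  0.12] 0.0 16.23978695356374
side clip ang 0.72 swing 0.967 z tip 73.86 59
scene clip ang 0.742 swing 0.945 z tip 75.62 37
```

View pics/s4b.png

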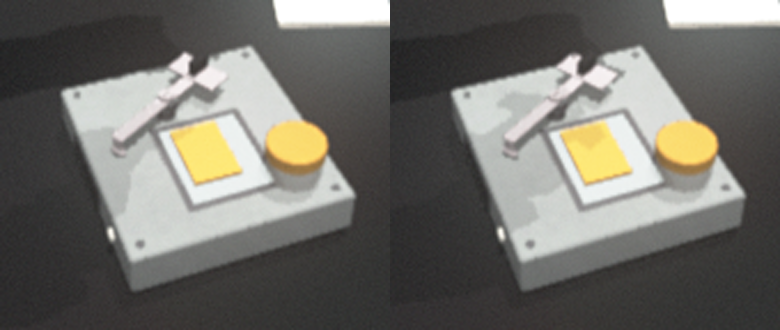

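The clip is parked again with its tip down. The plate (corners around 170–240, 120–185) and the jar look unmoved from the first picture.

```bash
python3 -c "
from rig import env
print(env.hand_in())"
```

```text
the job is handed in; nothing more can be done
None
```

I handed the job in with no verdict returned: the clip was clamped about 9 mm in from the plate's edge and released for roughly 2.9 s, then swung back to about 0.97 rad (started at 1.03) and let go, with pressing force at most about 14 N in the readings and the plate and jar on the box looking unmoved in the before/after pictures.

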